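# Index the potting turntable to its next notch

## Robot

A 6-joint arm with a two-finger parallel gripper is mounted at the origin on the work surface. World frame = base frame: x ahead of the robot, y to its left, z up, the work surface at z = 0. Lengths are in m, angles in rad, forces in N, time in s.
With the tool pointing down it reaches from about 0.3 to 0.875 m from the base axis. Payload 4.2 kg.
Tool frame: the origin (TCP) lies at the very end of the fingers, on their centre line; the grasp point (between the pads) lies 19 mm behind it; z points along the fingers, y is the line along which they close (so a half turn about z gives the same grasp; the last joint's range is limited). The gripper opens to 85 mm and grips with 20 to 120 N. Pads are 22 mm wide; open, the fingers measure 114 mm over their backs; the gripper's body (76 mm by 85 mm) begins 54 mm behind the grasp point. The pads swing forward as they close: fully open they stand 13 mm farther back than shut.
Start: joints at [-1.286, 0.32, 1.565, -0, 1.257, -0.02], TCP at [0.173, -0.549, 0.231] pointing down, gripper open.
Joint ranges: [-3.11, 3.11], [-0.84, 2.01], [0.21, 2.61], [-1.34, 4.49], [0.05, 2.63], [-2.56, 2.56]. Speed limits (rad/s): [2.57, 2.57, 3.14, 3.14, 3.14, 3.14].

## Interface

Orientations are given as a 3x3 rotation matrix whose columns are the frame's x, y, z axes.
In Python, from rig import env gives the robot as it stands.
- The arm moves only by the tool jog_arm, never from a script. Its argument "targets" is a list of rows, each an object of numbers: "x", "y", "z": the shift along the tool's x, y, z in m; "ax", "ay", "az": the turn, a rotation vector about the tool's x, y, z in units of 5 degrees (1.0 is 5 degrees); "grip": the gripper command: -1 is shut, 1 is fully open, values between are in proportion. A call has 1 to 12 rows; each row is the pose to reach, as a shift and turn from the pose commanded when the call began, along the tool's axes at that moment; what a row does not reach only later rows make up. A row lasts 1/12 s, in which the tool goes at most 41.7 mm and 7.16 degrees, less where a joint would pass 70% of its speed; a pose out of reach is approached as far as the arm can. A call with a gripper value outside its range is refused whole. The fingers move at their own pace and stop on an object; "newtons" is the grip in N (left out, the last holds). Time passes only in rows, so rows that repeat a pose let the fingers close. It gives the time, the measured TCP pose, the force, the opening and the grip force at its end, in the units of the state.
- env.state(): the state, without advancing time (a new reading comes with each control period).
- env.snapshot(name): name is "scene" or "top" or "wrist"; returns (picture, depth): 480x640x3 uint8, red, green, blue; 480x640 float32, m along the optical axis (not along the pixel's ray), 0 where there is no reading.
- env.camera_info(name): a dict with "fovy" (degrees; the focal length in pixels is half the picture's height over the tangent of half this angle, whatever the lens; pixels are square), "cx", "cy" (the principal point, pixels), "R" (3x3) and "t" (3): a world point X has camera coordinates R X + t. Camera axes: x right, y down, z forward; pixel columns grow to the right and rows downward; lengths in m; the calibration is good to about 2 mm. The wrist camera is an equidistant fisheye: a pixel r from the principal point sees the ray r / f radians off the axis. A picture is of the moment at which its call begins: read the wrist's pose just before it. camera_info takes no time and is no camera call; for the wrist camera it gives the pose at the moment of the call.
- env.hand_in(): hands the job in; it is judged then, once.
Trained networks look in the newest picture that a camera, given by its name, has taken for a name from the list of things; names that differ only in an ending like _2 or _b are one class to them, and where a whole thing is asked for, a point or a joint stands for the part that bears it (a point fixed in the world has none). Each returns a list of dicts, best first, with "confidence" (0 to 1); they miss things now and then, are a little off and sometimes report something else, mostly with a low value. They report only what shows in the picture. A call takes as long as a camera call. They do not tell look-alikes from the thing itself.
- env.boxes_of(camera, thing): "extent" ([left, top, right, bottom] in pixels, round what is visible of it).
- env.landmark_of(camera, thing): "at" ([row, column] in pixels: a listed point, or the origin of a listed thing).
The state is a dict: "clock": time; "joints": joint angles; "qd": joint speeds; "joint_torque": joint torques, N m; "eef_pos": TCP position; "orientation": TCP orientation; "wrist_force": force on the tool from outside, world axes, zero at the start; "moment": the same for the moment, N m; "finger_gap": opening from 0.0 (shut) to 1.0 (fully open); "grasp_force": force on a finger pad.
Only numpy, scipy, OpenCV 4.12 (cv2) and the standard library are available. Lean on these libraries where they do the work, as an engineer would, in place of code of your own. Each camera call takes 0.05 s, during which the arm holds its last target. There are 200 camera calls.

## Task

Turn the potting turntable one notch anticlockwise (seen from above): pull its red spring ring up until the pin is clear, swing the turntable round until the pin drops into the next notch, which is cut somewhere in the brass segment, and leave it locked there with the ring fully down. Feel for the notch gently, never wrenching the pin sideways against the metal, keep everything on the turntable standing on it and leave the things on the bench alone.

Things in the scene. Friction and masses are not known exactly. Their poses are not given: they have to be found in the camera images.
- disc_centre (a point): Centre of the top of the birch plywood turntable disc (276 mm across, top 36 mm above the bench), on its vertical turning axis. The frame turns with the disc: x points level from the axis towards the red ring, z up. Around the disc lies a fixed flat steel index flange (radii 143 to 177 mm, top 26 mm above the bench) with a brass segment in it.
- turntable (a joint): Turn of the disc, rad, 0 at the present notch, anticlockwise from above positive, range -1.3 to 1.5, friction 0.12 N m; a pin in a notch leaves 0.013 rad of play either way. The next notch is in the middle of the brass segment (41 degrees long), which is clamped differently each time: it lies anywhere from 0.75 to 1.05 rad, unmeasured. Another notch, the wrong way, is at -0.95.
- ring_pull (a joint): Height of the red ring and its pin above fully home, m: 0 fully down (pin locked in a notch), 0.011 with the pin tip riding on the flange between notches, 0.016 end of travel. A damped spring pushes it down with 5 N at 0, 9 N at the top; let go, it drops 11 mm in about 0.1 s. Riding on the flange, the pin drags with 2 to 4 N.
- ring_centre (a point): Centre of the red pull ring: upright flat ring, 34 mm outside, 22 mm inside, 10 mm thick, 160 mm from the turning axis, turning with the disc. x points outward, z up; its flat faces look along y (its travel), so pinch it across 10 mm along y; pushing it along y turns the disc. Home, the centre is 82 mm above the bench and 22 mm above the top of its 20 mm guide tube.
- pin: Steel index pin under the ring on the same vertical line, 8 mm in diameter with a round tip; origin at the lower tip, 15 mm above the bench when home, 11 mm below the flange's top. The notches are 12 mm wide, straight-sided. The pin is hurt if it is pressed against metal with more than 25 N.
- pot: Small terracotta pot, 72 mm across the rim, 66 mm high, loose on the disc; origin at the centre of its underside, z up.
- jar: Small glass jar closed with a steel twist cap, 48 mm across, 62 mm high, loose on the disc; origin at the centre of its underside.
- tray: Green plastic seedling tray, 90 x 60 x 30 mm, loose on the disc; origin at the centre of its underside.
- fork: Steel hand fork with wooden handle lying on the disc, about 180 mm long, 42 mm wide, 22 mm high; origin at its middle on the underside, tines to its +x.
- spare_pot: Spare terracotta pot on the bench, 100 mm across, 90 mm high; origin at the centre of its underside.
- seed_tin: Yellow seed tin on the bench, 72 mm across, 100 mm high; origin at the centre of its underside.
- label_box: Cardboard box of plant labels on the bench, 100 x 70 x 45 mm; origin at the centre of its underside.
Not all that is in view belongs to the job. Of the things like the tray, leave any that is black or blue; of the rest the larger one is meant.

How it is judged:
On the way, in this order (a step that is already met when the one before it is completed fails the run):
1. the ring is pulled up at least 10 mm, the turntable still at the present notch (value of joint ring_pull above 0.01 m and value of joint turntable between -0.06 and 0.06 rad), for 0.04 s.
2. the turntable is swung anticlockwise, the pin out of the notch (value of joint turntable above 0.2 rad and value of joint ring_pull above 0.008 m), for 0.1 s.
3. the pin is down in the next notch (value of joint turntable between 0.65 and 1.15 rad and value of joint ring_pull below 0.003 m), for 0.2 s.
At the end, for the whole second after the job is handed in: Turntable locked and at rest in the next notch anticlockwise (0.65 to 1.15 rad, ring under 3 mm from fully down); pot, jar, tray and fork at rest on the disc, within 135 mm of its centre, above 25 mm height, tilt under 0.2 rad; spare pot, seed tin and label box within 20 mm of their starts (all of step 3 and velocity of joint turntable between -0.05 and 0.05 rad/s and horizontal distance between each of pot, jar, tray, fork and disc_centre below 0.135 m and height (world z) of each of pot, jar, tray, fork above 0.025 m and angle between each of pot, jar, tray, fork's own z axis and vertical below 0.2 rad and linear speed of each of pot, jar, tray, fork below 0.03 m/s and distance of each of spare_pot, seed_tin, label_box from where it was at the start of the episode below 0.02 m); the robot touches nothing.
It fails at once if the pin is pressed against metal with more than 25 N (contact force between pin and anything else above 25 N).
It fails at once if something on the turntable is tipped over or knocked off (not (horizontal distance between pot and disc_centre below 0.135 m) or not (height (world z) of pot above 0.025 m) or not (horizontal distance between jar and disc_centre below 0.135 m) or not (height (world z) of jar above 0.025 m) or not (horizontal distance between tray and disc_centre below 0.135 m) or not (height (world z) of tray above 0.025 m) or not (horizontal distance between fork and disc_centre below 0.135 m) or not (height (world z) of fork above 0.025 m) or angle between any of pot, jar, tray, fork's own z axis and vertical above 0.5 rad).
It fails at once if something on the bench is moved by more than 20 mm (distance of any of spare_pot, seed_tin, label_box from where it was at the start of the episode above 0.02 m).
It also fails if it takes over 51 s, if anything falls off the work surface, if the arm or the gripper's body presses on something with over 40 N, if the wrist force passes 120 N, or if a joint passes its speed limit or range.

## Working session

There is one attempt and no reset: what is moved stays moved. The work goes in short steps, Python scripts to look and compute and a tool call to move; the robot and the scene stay as the last step left them, time stands still between calls to the robot, and variables do not carry over. Pictures are saved under pics/ and viewed, at most 10 in all, crops included, and the job is handed in when it is done.

Besides the shell and the picture viewer there is one more tool, called after ">>>" by a JSON object that holds its "name" and its "arguments", one argument or row to a line. jog_arm: Moves the arm, as the interface text tells. Its arguments: {"type":"object","properties":{"targets":{"type":"array"},"newtons":{"type":"number"}},"required":["targets"]}

```bash
mkdir -p pics
cat > h.py <<'E'
import numpy as np, cv2
from rig import env
def pix2world(cam, row, col, depth=None, z=None):
    c=env.camera_info(cam); f=240/np.tan(np.radians(c["fovy"])/2)
    R=np.array(c["R"]);t=np.array(c["t"])
    u,v=(col-c["cx"])/f,(row-c["cy"])/f
    if cam=="wrist":
        r=np.hypot(u,v); k=np.tan(r)/r if r>1e-9 else 1; u*=k;v*=k
    d=np.array([u,v,1.])
    o=-R.T@t; w=R.T@d
    s=depth if z is None else (z-o[2])/w[2]
    return o+s*w
def save(name,img): cv2.imwrite("pics/"+name,cv2.cvtColor(img,cv2.COLOR_RGB2BGR))
E
python3 - <<'E'
from h import *
for cam in("scene","top"):
    p,d=env.snapshot(cam); save(cam+"1.png",p); np.save(cam+"d.npy",d)
    for th in ["ring_centre","disc_centre","pot","jar","tray","fork","spare_pot","seed_tin","label_box"]:
        for l in env.landmark_of(cam,th)[:3]:
            r,c=l["at"]; ri,ci=int(min(max(r,0),479)),int(min(max(c,0),639))
            print(cam,th,round(l["confidence"],2),np.round([r,c]),np.round(pix2world(cam,r,c,depth=d[ri,ci]),3))
print(env.state())
E
```

```text
scene ring_centre 0.51 [235. 308.] [ 0.48  -0.018  0.071]
scene ring_centre 0.33 [307. 335.] [0.734 0.015 0.07 ]
scene disc_centre 0.79 [282. 349.] [0.692 0.049 0.097]
scene pot 0.62 [303. 333.] [0.738 0.01  0.085]
scene pot 0.18 [300. 178.] [ 0.65  -0.319  0.041]
scene jar 0.69 [283. 309.] [ 0.646 -0.031  0.061]
scene jar 0.45 [310. 336.] [0.732 0.016 0.06 ]
scene tray 0.86 [215. 377.] [0.336 0.189 0.024]
scene tray 0.73 [275. 377.] [0.615 0.13  0.045]
scene tray 0.64 [237. 463.] [0.45  0.402 0.013]
scene fork 0.96 [285. 350.] [0.695 0.051 0.092]
scene spare_pot 0.76 [267. 181.] [ 0.533 -0.328  0.039]
scene seed_tin 0.85 [267. 480.] [0.592 0.39  0.026]
scene label_box 0.61 [303. 178.] [ 0.661 -0.316  0.041]
top ring_centre 0.46 [256. 322.] [ 0.482 -0.008  0.098]
top disc_centre 0.58 [209. 296.] [0.619 0.057 0.037]
top pot 0.82 [179. 309.] [0.702 0.02  0.038]
top jar 0.71 [209. 332.] [ 0.603 -0.038  0.098]
top tray 0.84 [219. 268.] [0.592 0.13  0.042]
top tray 0.82 [286. 165.] [0.422 0.404 0.022]
top tray 0.57 [332. 243.] [0.296 0.201 0.005]
top fork 0.95 [206. 291.] [0.623 0.068 0.0
[... 346 characters left out ...]
6971e-02]), 'qd': array([-2.58313262e-04,  2.18167681e-03,  9.52749443e-05, -3.66959826e-04,
       -1.41809347e-04, -9.55221224e-04]), 'joint_torque': array([ 9.94918264e-04, -4.15417385e+01, -2.34421259e+01,  5.48177763e-05,
        1.69567879e-04,  1.84834676e-05]), 'eef_pos': array([ 0.17255528, -0.54850257,  0.23134173]), 'orientation': array([[ 9.53910587e-01,  3.00090973e-01, -1.16611800e-05],
       [ 3.00090972e-01, -9.53910585e-01, -6.41047988e-05],
       [-3.03609945e-05,  5.76508314e-05, -9.99999998e-01]]), 'wrist_force': array([-0.432484  ,  0.63253909,  0.65930516]), 'moment': array([-0.03049891,  0.02276626,  0.02130328]), 'grasp_force': 0.0, 'finger_gap': 1.0011124387764088}
```

View pics/scene1.png

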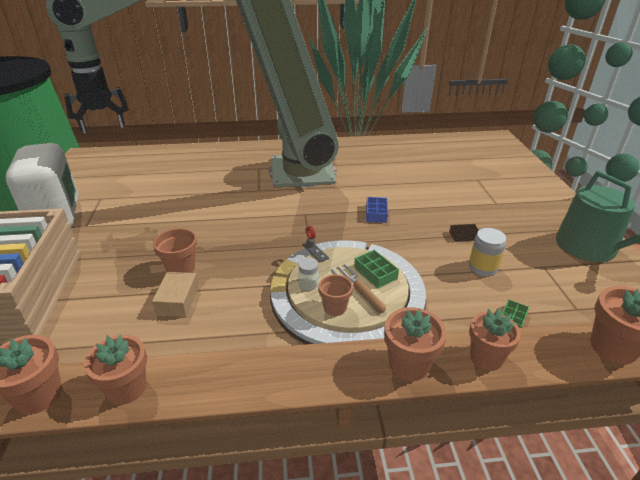

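View pics/top1.png

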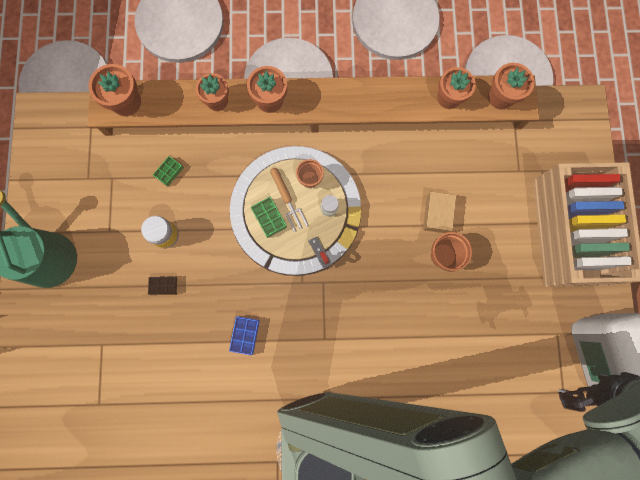

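Run:
```python
from h import *
p=cv2.cvtColor(cv2.imread("pics/top1.png"),cv2.COLOR_BGR2RGB)
save("crop1.png",cv2.resize(p[140:285,220:375],(775,725)[:2] and (640,599),interpolation=cv2.INTER_CUBIC))
d=np.load("topd.npy")
hsv=cv2.cvtColor(p,cv2.COLOR_RGB2HSV).astype(int)
# flange outer edge by whitish pixels
m=((hsv[...,1]<50)&(hsv[...,2]>130)).astype(np.uint8)
m[:, :225]=0;m[:,370:]=0;m[:140]=0;m[285:]=0
n,l,s,c=cv2.connectedComponentsWithStats(m)
P=[]
rr,cc=np.nonzero(m)
W=np.array([pix2world("top",r,k,z=.026) for r,k in zip(rr,cc)])
c0=np.array([.62,.05])
from scipy.optimize import minimize
f=lambda c:-np.sum((np.hypot(W[:,0]-c[0],W[:,1]-c[1])>.143)&(np.hypot(W[:,0]-c[0],W[:,1]-c[1])<.177))
best=min(((f((x,y)),x,y) for x in np.arange(.59,.66,.001) for y in np.arange(.02,.09,.001)))
g=[(x,y) for x in np.arange(.59,.66,.001) for y in np.arange(.02,.09,.001) if f((x,y))<=best[0]*.998]
c=np.mean(g,0);print("disc",c,len(g),best,len(W))
red=((hsv[...,0]<6)|(hsv[...,0]>174))&(hsv[...,1]>150); red[:230]=0;red[280:]=0;red[:,:300]=0;red[:,345:]=0
rr,cc=np.nonzero(red);print("red",rr.mean(),cc.mean(),len(rr),np.median(d[red]))
q=pix2world("top",rr.mean(),cc.mean(),z=.085);print("ring",q,np.hypot(*(q[:2]-c)),np.arctan2(*(q[:2]-c)[::-1]))
# brass profile in angle
br=(hsv[...,0]>18)&(hsv[...,0]<32)&(hsv[...,1]>110)
a0=np.arctan2(*(q[:2]-c)[::-1])
ci=env.camera_info("top");F=240/np.tan(np.radians(ci["fovy"])/2)
for a in np.arange(.2,1.5,.02):
    v=[]
    for r in (.150,.155,.16,.165,.17):
        X=np.array([c[0]+r*np.cos(a0+a),c[1]+r*np.sin(a0+a),.026]);x=np.array(ci["R"])@X+ci["t"]
        u=cv2.getRectSubPix(p,(1,1),(float(F*x[0]/x[2]+ci["cx"]),float(F*x[1]/x[2]+ci["cy"])))[0,0];v.append(u)
    v=np.array(v,int);print(round(a,2),v.mean(0).astype(int),v.sum(1)//3)
```

```text
Traceback (most recent call last):
  File "h.py", line 4, in pix2world
    c=env.camera_info(cam); f=240/np.tan(np.radians(c["fovy"])/2)
ValueError: time passes only in moves, steps and waits
```

View pics/crop1.png

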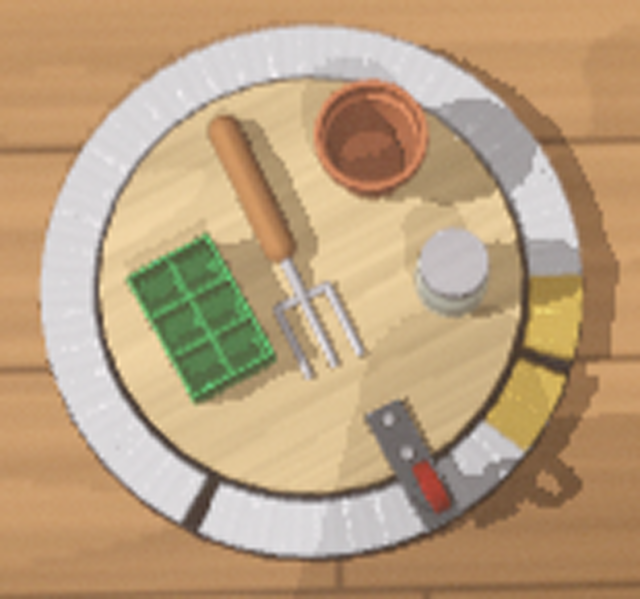

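The crop shows one red ring (crop 432,487 → image 325,258), the brass with its dark notch at crop (545,362) → image (352,228), and the wrong-way notch at (202,503). Of the four trays (green on the disc at 268,217; small green at 168,170; black at 163,286; blue at 245,335), the disc's green one is meant, as it is the largest that isn't black or blue. It only rides along.

```bash
sed -i 's/^def pix2world/_C={}\ndef info(cam):\n    if cam not in _C: _C[cam]=env.camera_info(cam)\n    return _C[cam]\ndef pix2world/; s/c=env.camera_info(cam); f/c=info(cam); f/' h.py
python3 - <<'E'
from h import *
p=cv2.cvtColor(cv2.imread("pics/top1.png"),cv2.COLOR_BGR2RGB)
hsv=cv2.cvtColor(p,cv2.COLOR_RGB2HSV).astype(int)
def cr(x,y): return 140+y*145/599, 220+x*155/640
W=lambda x,y,z:pix2world("top",*cr(x,y),z=z)[:2]
# outer flange edge points (crop px) left, top, right, bottom, diagonals
E_=np.array([W(*q,.026) for q in [(41,290),(310,26),(582,300),(300,558),(120,98),(500,96)]])
from scipy.optimize import least_squares
s=least_squares(lambda v:np.hypot(E_[:,0]-v[0],E_[:,1]-v[1])-.177,[.62,.05]);c=s.x;print("disc",c,"res mm",s.fun*1e3)
red=((hsv[...,0]<6)|(hsv[...,0]>174))&(hsv[...,1]>150); red[:245]=0;red[270:]=0;red[:,:312]=0;red[:,340:]=0
rr,cc=np.nonzero(red);q=pix2world("top",rr.mean(),cc.mean(),z=.09)[:2]
a=lambda w:np.arctan2(w[1]-c[1],w[0]-c[0])
print("ring",len(rr),q,np.hypot(*(q-c)),a(q))
n=W(546,362,.026);n2=W(202,503,.026);print("notch",a(n)-a(q),"wrong",a(n2)-a(q))
A=a(n2)+.95-2*np.pi*0;print("A from wrong notch",A, "ring at",c+.16*np.array([np.cos(A),np.sin(A)]),"turn",a(n)-A)
E
```

```text
disc [0.6219302  0.05766576] res mm [-0.17221895 -0.2174999   0.51750723  3.13703273  2.77055363  2.00154159]
ring 47 [ 0.48001203 -0.01386447] 0.15892557890541892 -2.6747306874212935
notch 0.7544705043853412 wrong 5.346636137076555
A from wrong notch 3.6219054496552614 ring at [ 0.48003413 -0.0162633 ] turn -5.542165632691214
```

>>> {"name": "jog_arm", "arguments": {
  "targets": [
    {"x": 0.03,"y": -0.027,"az": -0.13,"grip": 0.2},
    {"x": 0.06,"y": -0.055,"az": -0.26},
    {"x": 0.09,"y": -0.083,"az": -0.4},
    {"x": 0.12,"y": -0.11,"az": -0.5},
    {"x": 0.15,"y": -0.138,"az": -0.65},
    {"x": 0.18,"y": -0.165,"az": -0.8},
    {"x": 0.21,"y": -0.193,"az": -0.9},
    {"x": 0.24,"y": -0.22,"az": -1.05},
    {"x": 0.27,"y": -0.248,"az": -1.2},
    {"x": 0.3,"y": -0.276,"az": -1.3},
    {"x": 0.33,"y": -0.303,"az": -1.45},
    {"x": 0.36,"y": -0.331,"az": -1.6}
  ]
}}

```text
$.targets[0]: bad value
```

>>> {"name": "jog_arm", "arguments": {
  "targets": [
    {"x": 0.03,"y": -0.027,"z": 0,"ax": 0,"ay": 0,"az": -0.13,"grip": 0.2},
    {"x": 0.06,"y": -0.055,"z": 0,"ax": 0,"ay": 0,"az": -0.26,"grip": 0.2},
    {"x": 0.09,"y": -0.083,"z": 0,"ax": 0,"ay": 0,"az": -0.4,"grip": 0.2},
    {"x": 0.12,"y": -0.11,"z": 0,"ax": 0,"ay": 0,"az": -0.5,"grip": 0.2},
    {"x": 0.15,"y": -0.138,"z": 0,"ax": 0,"ay": 0,"az": -0.65,"grip": 0.2},
    {"x": 0.18,"y": -0.165,"z": 0,"ax": 0,"ay": 0,"az": -0.8,"grip": 0.2},
    {"x": 0.21,"y": -0.193,"z": 0,"ax": 0,"ay": 0,"az": -0.9,"grip": 0.2},
    {"x": 0.24,"y": -0.22,"z": 0,"ax": 0,"ay": 0,"az": -1.05,"grip": 0.2},
    {"x": 0.27,"y": -0.248,"z": 0,"ax": 0,"ay": 0,"az": -1.2,"grip": 0.2},
    {"x": 0.3,"y": -0.276,"z": 0,"ax": 0,"ay": 0,"az": -1.3,"grip": 0.2},
    {"x": 0.33,"y": -0.303,"z": 0,"ax": 0,"ay": 0,"az": -1.45,"grip": 0.2},
    {"x": 0.36,"y": -0.331,"z": 0,"ax": 0,"ay": 0,"az": -1.6,"grip": 0.2}
  ]
}}

```text
clock: 2.0
eef_pos: [0.4173, -0.1229, 0.2317]
orientation: [[0.903, 0.431, 0.001], [0.431, -0.903, -0.001], [0.001, 0.001, -1.0]]
wrist_force: [0.7, -0.1, -0.2]
finger_gap: 0.603
grasp_force: 0.0
```

>>> {"name": "jog_arm", "arguments": {
  "targets": [
    {"x": 0.03,"y": -0.02,"z": 0.02,"ax": 0,"ay": 0,"az": -0.1,"grip": 0.2},
    {"x": 0.055,"y": -0.037,"z": 0.04,"ax": 0,"ay": 0,"az": -0.2,"grip": 0.2},
    {"x": 0.08,"y": -0.055,"z": 0.06,"ax": 0,"ay": 0,"az": -0.3,"grip": 0.2},
    {"x": 0.103,"y": -0.07,"z": 0.075,"ax": 0,"ay": 0,"az": -0.35,"grip": 0.2},
    {"x": 0.103,"y": -0.07,"z": 0.075,"ax": 0,"ay": 0,"az": -0.35,"grip": 0.2},
    {"x": 0.103,"y": -0.07,"z": 0.075,"ax": 0,"ay": 0,"az": -0.35,"grip": 0.2},
    {"x": 0.103,"y": -0.07,"z": 0.075,"ax": 0,"ay": 0,"az": -0.35,"grip": 0.2}
  ]
}}

```text
clock: 2.58
eef_pos: [0.4795, -0.0176, 0.1566]
orientation: [[0.889, 0.458, 0.0], [0.458, -0.889, -0.001], [-0.0, 0.001, -1.0]]
wrist_force: [-0.9, 0.2, 1.3]
finger_gap: 0.599
grasp_force: 0.0
```

Run:
```python
from h import *
s=env.state();e=np.array(s["eef_pos"]);R=np.array(s["orientation"]);print(e,np.arctan2(R[1,0],R[0,0]))
info("wrist");p,d=env.snapshot("wrist");save("wrist1.png",p);info("wrist")
hsv=cv2.cvtColor(p,cv2.COLOR_RGB2HSV)
red=(((hsv[...,0]<6)|(hsv[...,0]>174))&(hsv[...,1]>150)).astype(np.uint8)
n,l,st,c=cv2.connectedComponentsWithStats(red)
for i in np.argsort(-st[1:,4])[:3]+1:
    rr,cc=np.nonzero(l==i)
    print(st[i],c[i],"z.09:",pix2world("wrist",c[i][1],c[i][0],z=.09))
    w=np.array([pix2world("wrist",a,b,depth=d[a,b]) for a,b in zip(rr,cc) if d[a,b]>0])
    print(np.percentile(w,[3,50,97],axis=0))
    w=w[w[:,2]>.08][:,:2];u=np.linalg.svd(w-w.mean(0))[2][0];print("axis",u,np.arctan2(u[1],u[0]))
for l in env.landmark_of("wrist","ring_centre"):print(l,pix2world("wrist",*l["at"],z=.082))
```

```text
[ 0.47950237 -0.01761362  0.15662678] 0.47526422548722097
[312 222  16  48 712] [319.41432584 246.75      ] z.09: [ 0.48063566 -0.01670288  0.09      ]
[[ 0.4698519  -0.02371848  0.09150271]
 [ 0.48309303 -0.01559522  0.09749106]
 [ 0.4931755  -0.00846424  0.09968466]]
axis [-0.88572548 -0.46420941] -2.6588508413767933
[315 220   1   1   1] [315. 220.] z.09: [ 0.49393594 -0.00702392  0.09      ]
[[ 0.49373017 -0.00710892  0.08907003]
 [ 0.49373017 -0.00710892  0.08907003]
 [ 0.49373017 -0.00710892  0.08907003]]
axis [1. 0.] 0.0
[317 220   1   1   1] [317. 220.] z.09: [ 0.49446573 -0.00805553  0.09      ]
[[ 0.49410955 -0.00821238  0.08837163]
 [ 0.49410955 -0.00821238  0.08837163]
 [ 0.49410955 -0.00821238  0.08837163]]
axis [1. 0.] 0.0
{'at': [245.5, 318.7], 'confidence': 0.71} [ 0.47887355 -0.01704769  0.082     ]
```

View pics/wrist1.png

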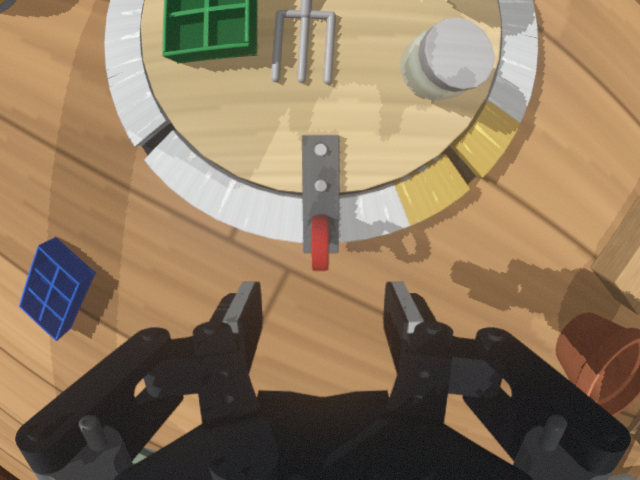

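>>> {"name": "jog_arm", "arguments": {
  "targets": [
    {"x": 0.001,"y": 0,"z": 0.025,"ax": 0,"ay": 0,"az": 0,"grip": 0.2},
    {"x": 0.002,"y": 0,"z": 0.05,"ax": 0,"ay": 0,"az": 0,"grip": 0},
    {"x": 0.002,"y": 0,"z": 0.07,"ax": 0,"ay": 0,"az": 0,"grip": -0.2},
    {"x": 0.002,"y": 0,"z": 0.082,"ax": 0,"ay": 0,"az": 0,"grip": -0.4},
    {"x": 0.002,"y": 0,"z": 0.088,"ax": 0,"ay": 0,"az": 0,"grip": -0.5},
    {"x": 0.002,"y": 0,"z": 0.088,"ax": 0,"ay": 0,"az": 0,"grip": -0.5},
    {"x": 0.002,"y": 0,"z": 0.088,"ax": 0,"ay": 0,"az": 0,"grip": -0.5}
  ],
  "newtons": 30
}}

```text
clock: 3.27
eef_pos: [0.4818, -0.017, 0.0691]
orientation: [[0.89, 0.456, 0.001], [0.456, -0.89, -0.0], [0.001, 0.001, -1.0]]
wrist_force: [0.7, -0.2, -0.1]
finger_gap: 0.252
grasp_force: 0.0
```

Run:
```python
from h import *
# wrist pose of wrist1 is gone; use relative: tool-down pose shift since then was ~pure -z 0.088
c=dict(info("wrist"));s=env.state();print(s["eef_pos"],s["wrist_force"],s["finger_gap"])
import h
R=np.array(c["R"]);o=-R.T@np.array(c["t"]);o=o+np.array([.4795,-.0176,.1566])-s["eef_pos"]
c["t"]=-R@o;h._C["wrist"]=c
n=pix2world("wrist",166,462,z=.026);n2=pix2world("wrist",138,153,z=.026)
print("notches",n,n2)
b=pix2world("wrist",246,319,z=.092);print(b)
ctr=np.array([.6225,.0577])
a=lambda w:np.arctan2(w[1]-ctr[1],w[0]-ctr[0])
print(a(n)-a(b),a(n2)-a(b),[np.hypot(*(w[:2]-ctr)) for w in(n,n2,b)],a(b))
```

```text
[ 0.4817779  -0.01700704  0.06910018] [ 0.73249491 -0.19980432 -0.13820596] 0.2521376712623096
notches [ 0.57018144 -0.09376348  0.026     ] [0.48166951 0.13036749 0.026     ]
[ 0.48159605 -0.01596914  0.092     ]
0.7564610722850396 5.325079455789215 [np.float64(0.1602448639308647), np.float64(0.1584733158878816), np.float64(0.1590001994168475)] -2.6598464865158946
```

>>> {"name": "jog_arm", "arguments": {
  "targets": [
    {"x": 0,"y": 0,"z": 0,"ax": 0,"ay": 0,"az": 0,"grip": -0.65},
    {"x": 0,"y": 0,"z": 0,"ax": 0,"ay": 0,"az": 0,"grip": -0.75},
    {"x": 0,"y": 0,"z": 0,"ax": 0,"ay": 0,"az": 0,"grip": -0.85},
    {"x": 0,"y": 0,"z": 0,"ax": 0,"ay": 0,"az": 0,"grip": -1},
    {"x": 0,"y": 0,"z": 0,"ax": 0,"ay": 0,"az": 0,"grip": -1},
    {"x": 0,"y": 0,"z": 0,"ax": 0,"ay": 0,"az": 0,"grip": -1}
  ],
  "newtons": 30
}}

```text
clock: 3.77
eef_pos: [0.482, -0.0164, 0.0694]
orientation: [[0.889, 0.458, 0.002], [0.458, -0.889, -0.0], [0.002, 0.001, -1.0]]
wrist_force: [-0.5, 0.6, 6.3]
finger_gap: 0.108
grasp_force: 29.5
```

>>> {"name": "jog_arm", "arguments": {
  "targets": [
    {"x": 0,"y": 0,"z": -0.003,"ax": 0,"ay": 0,"az": 0,"grip": -1},
    {"x": 0,"y": 0,"z": -0.006,"ax": 0,"ay": 0,"az": 0,"grip": -1},
    {"x": 0,"y": 0,"z": -0.009,"ax": 0,"ay": 0,"az": 0,"grip": -1},
    {"x": 0,"y": 0,"z": -0.012,"ax": 0,"ay": 0,"az": 0,"grip": -1},
    {"x": 0,"y": 0,"z": -0.014,"ax": 0,"ay": 0,"az": 0,"grip": -1},
    {"x": 0,"y": 0,"z": -0.014,"ax": 0,"ay": 0,"az": 0,"grip": -1},
    {"x": 0,"y": 0,"z": -0.014,"ax": 0,"ay": 0,"az": 0,"grip": -1}
  ]
}}

```text
clock: 4.35
eef_pos: [0.4816, -0.0161, 0.0823]
orientation: [[0.889, 0.457, 0.001], [0.457, -0.889, 0.0], [0.001, -0.0, -1.0]]
wrist_force: [3.5, 3.9, -8.7]
finger_gap: 0.112
grasp_force: 29.2
```

Run:
```python
from h import *
p,d=env.snapshot("wrist");info("wrist")
hsv=cv2.cvtColor(p,cv2.COLOR_RGB2HSV)
red=(((hsv[...,0]<6)|(hsv[...,0]>174))&(hsv[...,1]>150)).astype(np.uint8)
red[:150]=0;red[330:]=0;red[:,:260]=0;red[:,380:]=0
rr,cc=np.nonzero(red)
w=np.array([pix2world("wrist",a,b,depth=d[a,b]) for a,b in zip(rr,cc) if d[a,b]>0])
print(len(w),np.percentile(w,[3,50,97],axis=0))
s=env.state();print(s["eef_pos"],s["wrist_force"],s["moment"])
print([ (round(env.state()["clock"],2)) ])
# arc table in tool axes: x=r(1-cos), y=+-r sin
for t in np.arange(.06,.73,.06):print(round(t,2),round(.16*(1-np.cos(t)),4),round(.16*np.sin(t),4),round(-np.degrees(t)/5,2))
```

```text
1203 [[ 0.48332543 -0.01897607  0.10144587]
 [ 0.4901923  -0.01336029  0.10846901]
 [ 0.49580383 -0.0078856   0.11206727]]
[ 0.48160582 -0.01606218  0.08227124] [ 3.42431723  2.71841085 -8.46509483] [ 0.5660866  -0.68765664  0.21722236]
[4.4]
0.06 0.0003 0.0096 -0.69
0.12 0.0012 0.0192 -1.38
0.18 0.0026 0.0286 -2.06
0.24 0.0046 0.038 -2.75
0.3 0.0071 0.0473 -3.44
0.36 0.0103 0.0564 -4.13
0.42 0.0139 0.0652 -4.81
0.48 0.0181 0.0739 -5.5
0.54 0.0228 0.0823 -6.19
0.6 0.0279 0.0903 -6.88
0.66 0.0336 0.0981 -7.56
0.72 0.0397 0.1055 -8.25
```

>>> {"name": "jog_arm", "arguments": {
  "targets": [
    {"x": 0,"y": 0.0016,"z": -0.001,"ax": 0,"ay": 0,"az": -0.11,"grip": -1},
    {"x": 0.0001,"y": 0.0048,"z": -0.001,"ax": 0,"ay": 0,"az": -0.34,"grip": -1},
    {"x": 0.0003,"y": 0.0096,"z": -0.001,"ax": 0,"ay": 0,"az": -0.69,"grip": -1},
    {"x": 0.0007,"y": 0.0144,"z": -0.001,"ax": 0,"ay": 0,"az": -1.03,"grip": -1},
    {"x": 0.0012,"y": 0.0192,"z": -0.001,"ax": 0,"ay": 0,"az": -1.38,"grip": -1},
    {"x": 0.0018,"y": 0.0239,"z": -0.001,"ax": 0,"ay": 0,"az": -1.72,"grip": -1},
    {"x": 0.0026,"y": 0.0286,"z": -0.001,"ax": 0,"ay": 0,"az": -2.06,"grip": -1},
    {"x": 0.0035,"y": 0.0334,"z": -0.001,"ax": 0,"ay": 0,"az": -2.41,"grip": -1},
    {"x": 0.0046,"y": 0.038,"z": -0.001,"ax": 0,"ay": 0,"az": -2.75,"grip": -1},
    {"x": 0.0058,"y": 0.0427,"z": -0.001,"ax": 0,"ay": 0,"az": -3.09,"grip": -1},
    {"x": 0.0067,"y": 0.0458,"z": -0.001,"ax": 0,"ay": 0,"az": -3.32,"grip": -1},
    {"x": 0.0071,"y": 0.0473,"z": -0.001,"ax": 0,"ay": 0,"az": -3.44,"grip": -1}
  ]
}}

```text
clock: 5.4
eef_pos: [0.5096, -0.0545, 0.083]
orientation: [[0.715, 0.7, 0.0], [0.7, -0.715, 0.002], [0.001, -0.001, -1.0]]
wrist_force: [4.1, 6.5, -8.2]
finger_gap: 0.109
grasp_force: 29.3
```

>>> {"name": "jog_arm", "arguments": {
  "targets": [
    {"x": 0.0005,"y": 0.0016,"z": 0,"ax": 0,"ay": 0,"az": -0.11,"grip": -1},
    {"x": 0.001,"y": 0.0048,"z": 0,"ax": 0,"ay": 0,"az": -0.34,"grip": -1},
    {"x": 0.0013,"y": 0.0096,"z": 0,"ax": 0,"ay": 0,"az": -0.69,"grip": -1},
    {"x": 0.0017,"y": 0.0144,"z": 0,"ax": 0,"ay": 0,"az": -1.03,"grip": -1},
    {"x": 0.0022,"y": 0.0192,"z": 0,"ax": 0,"ay": 0,"az": -1.38,"grip": -1},
    {"x": 0.0028,"y": 0.0239,"z": 0,"ax": 0,"ay": 0,"az": -1.72,"grip": -1},
    {"x": 0.0036,"y": 0.0286,"z": 0,"ax": 0,"ay": 0,"az": -2.06,"grip": -1},
    {"x": 0.0045,"y": 0.0334,"z": 0,"ax": 0,"ay": 0,"az": -2.41,"grip": -1},
    {"x": 0.0056,"y": 0.038,"z": 0,"ax": 0,"ay": 0,"az": -2.75,"grip": -1},
    {"x": 0.0068,"y": 0.0427,"z": 0,"ax": 0,"ay": 0,"az": -3.09,"grip": -1},
    {"x": 0.0081,"y": 0.0473,"z": 0,"ax": 0,"ay": 0,"az": -3.44,"grip": -1},
    {"x": 0.0088,"y": 0.0496,"z": 0,"ax": 0,"ay": 0,"az": -3.61,"grip": -1}
  ]
}}

```text
clock: 6.4
eef_pos: [0.5496, -0.0837, 0.0825]
orientation: [[0.462, 0.887, -0.003], [0.887, -0.462, 0.002], [0.001, -0.003, -1.0]]
wrist_force: [0.7, 5.8, -8.4]
finger_gap: 0.112
grasp_force: 29.3
```

Run:
```python
from h import *
p,d=env.snapshot("wrist");save("wrist2.png",p);info("wrist")
s=env.state();e=s["eef_pos"];a=np.arctan2(e[1]-.0577,e[0]-.6225);print(e,a,a+2.66,np.hypot(e[0]-.6225,e[1]-.0577),s["wrist_force"])
```

```text
[ 0.54993376 -0.08385871  0.08250395] -2.0444911912318005 0.6155088087681997 0.1590745997849976 [ 1.72720881  5.50135681 -8.73149436]
```

View pics/wrist2.png

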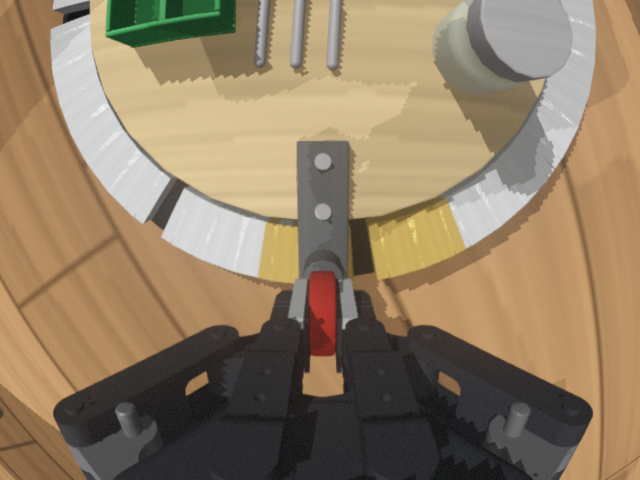

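>>> {"name": "jog_arm", "arguments": {
  "targets": [
    {"x": 0,"y": 0.003,"z": 0,"ax": 0,"ay": 0,"az": -0.2,"grip": -1},
    {"x": 0.0002,"y": 0.006,"z": 0,"ax": 0,"ay": 0,"az": -0.42,"grip": -1},
    {"x": 0.0004,"y": 0.009,"z": 0,"ax": 0,"ay": 0,"az": -0.63,"grip": -1},
    {"x": 0.0005,"y": 0.0115,"z": 0,"ax": 0,"ay": 0,"az": -0.82,"grip": -1},
    {"x": 0.0005,"y": 0.0115,"z": 0,"ax": 0,"ay": 0,"az": -0.82,"grip": -1},
    {"x": 0.0005,"y": 0.0115,"z": 0.0007,"ax": 0,"ay": 0,"az": -0.82,"grip": -1},
    {"x": 0.0005,"y": 0.0115,"z": 0.0015,"ax": 0,"ay": 0,"az": -0.82,"grip": -1},
    {"x": 0.0005,"y": 0.0115,"z": 0.002,"ax": 0,"ay": 0,"az": -0.82,"grip": -1},
    {"x": 0.0005,"y": 0.0115,"z": 0.002,"ax": 0,"ay": 0,"az": -0.82,"grip": -1}
  ]
}}

```text
clock: 7.2
eef_pos: [0.5601, -0.0886, 0.0807]
orientation: [[0.398, 0.917, -0.002], [0.917, -0.398, 0.001], [0.0, -0.002, -1.0]]
wrist_force: [3.4, 4.8, -9.4]
finger_gap: 0.113
grasp_force: 29.4
```

Run:
```python
from h import *
s=env.state();e=s["eef_pos"];a=np.arctan2(e[1]-.0577,e[0]-.6225);print(e,a+2.66,np.hypot(e[0]-.6225,e[1]-.0577),s["wrist_force"],s["orientation"][:,0])
```

```text
[ 0.5600827  -0.08863255  0.08068767] 0.6860258160338701 0.15908844719539028 [ 3.4383187   4.83422744 -9.40914776] [3.97861213e-01 9.17445494e-01 4.69238748e-04]
```

>>> {"name": "jog_arm", "arguments": {
  "targets": [
    {"x": 0,"y": 0,"z": 0,"ax": 0,"ay": 0,"az": 0,"grip": -0.7},
    {"x": 0,"y": 0,"z": 0,"ax": 0,"ay": 0,"az": 0,"grip": -0.65},
    {"x": 0,"y": 0,"z": 0.001,"ax": 0,"ay": 0,"az": 0,"grip": -0.65},
    {"x": 0,"y": 0,"z": 0.002,"ax": 0,"ay": 0,"az": 0,"grip": -0.65}
  ]
}}

```text
clock: 7.53
eef_pos: [0.5609, -0.0898, 0.08]
orientation: [[0.398, 0.917, 0.001], [0.917, -0.398, -0.001], [-0.0, 0.001, -1.0]]
wrist_force: [0.5, -0.7, 0.3]
finger_gap: 0.174
grasp_force: 0.0
```

```bash
cat > chk.py <<'E'
from h import *
p,d=env.snapshot("wrist");info("wrist")
hsv=cv2.cvtColor(p,cv2.COLOR_RGB2HSV)
red=(((hsv[...,0]<6)|(hsv[...,0]>174))&(hsv[...,1]>150)).astype(np.uint8)
red[:150]=0;red[400:]=0;red[:,:260]=0;red[:,380:]=0
rr,cc=np.nonzero(red)
w=np.array([pix2world("wrist",a,b,depth=d[a,b]) for a,b in zip(rr,cc) if d[a,b]>0])
s=env.state();e=s["eef_pos"]
top=w[w[:,2]>np.percentile(w[:,2],60)]
ang=lambda q:np.arctan2(q[1]-.0577,q[0]-.6225)+2.66
print(round(s["clock"],2),"ring top z",np.percentile(w[:,2],97).round(4),"ring turn",ang(top.mean(0)).round(3),"tcp turn",ang(e).round(3),np.round(e,4),"F",np.round(s["wrist_force"],1),"gap",round(s["finger_gap"],3))
E
python3 chk.py
```

```text
7.58 ring top z 0.1095 ring turn 0.689 tcp turn 0.692 [ 0.5607 -0.0897  0.0796] F [-0.4  0.4 -0.6] gap 0.172
```

>>> {"name": "jog_arm", "arguments": {
  "targets": [
    {"x": 0,"y": 0.001,"z": 0,"ax": 0,"ay": 0,"az": -0.07,"grip": -0.65},
    {"x": 0,"y": 0.002,"z": 0,"ax": 0,"ay": 0,"az": -0.14,"grip": -0.65},
    {"x": 0,"y": 0.003,"z": 0,"ax": 0,"ay": 0,"az": -0.21,"grip": -0.65},
    {"x": 0.0001,"y": 0.004,"z": 0,"ax": 0,"ay": 0,"az": -0.29,"grip": -0.65},
    {"x": 0.0001,"y": 0.005,"z": 0,"ax": 0,"ay": 0,"az": -0.36,"grip": -0.65},
    {"x": 0.0001,"y": 0.006,"z": 0,"ax": 0,"ay": 0,"az": -0.43,"grip": -0.65},
    {"x": 0.0002,"y": 0.007,"z": 0,"ax": 0,"ay": 0,"az": -0.5,"grip": -0.65},
    {"x": 0.0002,"y": 0.008,"z": 0,"ax": 0,"ay": 0,"az": -0.57,"grip": -0.65}
  ]
}}

```text
clock: 8.25
eef_pos: [0.5681, -0.0923, 0.0792]
orientation: [[0.351, 0.936, -0.0], [0.936, -0.351, -0.0], [-0.0, 0.0, -1.0]]
wrist_force: [0.2, -1.2, 0.3]
finger_gap: 0.173
grasp_force: 0.0
```

```bash
python3 chk.py
```

```text
8.3 ring top z 0.1081 ring turn 0.737 tcp turn 0.747 [ 0.5689 -0.0926  0.0794] F [ 0.8 -0.1  0. ] gap 0.179
```

>>> {"name": "jog_arm", "arguments": {
  "targets": [
    {"x": 0,"y": 0.0005,"z": 0,"ax": 0,"ay": 0,"az": -0.04,"grip": -0.65},
    {"x": 0,"y": 0.001,"z": 0,"ax": 0,"ay": 0,"az": -0.07,"grip": -0.65},
    {"x": 0,"y": 0.0015,"z": 0,"ax": 0,"ay": 0,"az": -0.11,"grip": -0.65},
    {"x": 0,"y": 0.002,"z": 0,"ax": 0,"ay": 0,"az": -0.14,"grip": -0.65}
  ]
}}

```text
clock: 8.63
eef_pos: [0.5703, -0.0931, 0.0794]
orientation: [[0.34, 0.94, 0.0], [0.94, -0.34, -0.0], [-0.0, 0.001, -1.0]]
wrist_force: [0.4, 0.9, 0.1]
finger_gap: 0.173
grasp_force: 0.0
```

```bash
python3 chk.py
```

```text
8.68 ring top z 0.0996 ring turn 0.75 tcp turn 0.756 [ 0.5703 -0.0931  0.0793] F [ 0.6 -0.9  0.1] gap 0.176
```

The ring top is back at its home height (0.0996 m), so the pin is in. I'll open and retreat.

>>> {"name": "jog_arm", "arguments": {
  "targets": [
    {"x": 0,"y": -0.001,"z": 0,"ax": 0,"ay": 0,"az": 0,"grip": -0.4},
    {"x": 0,"y": -0.001,"z": 0,"ax": 0,"ay": 0,"az": 0,"grip": -0.2},
    {"x": 0,"y": -0.001,"z": -0.005,"ax": 0,"ay": 0,"az": 0,"grip": -0.2},
    {"x": 0,"y": -0.001,"z": -0.02,"ax": 0,"ay": 0,"az": 0,"grip": -0.2},
    {"x": 0,"y": -0.001,"z": -0.04,"ax": 0,"ay": 0,"az": 0,"grip": -0.2},
    {"x": 0,"y": -0.001,"z": -0.07,"ax": 0,"ay": 0,"az": 0,"grip": -0.2},
    {"x": 0,"y": -0.001,"z": -0.1,"ax": 0,"ay": 0,"az": 0,"grip": -0.2},
    {"x": 0,"y": -0.001,"z": -0.12,"ax": 0,"ay": 0,"az": 0,"grip": -0.2},
    {"x": 0,"y": -0.001,"z": -0.12,"ax": 0,"ay": 0,"az": 0,"grip": -0.2},
    {"x": 0,"y": -0.001,"z": -0.12,"ax": 0,"ay": 0,"az": 0,"grip": -0.2}
  ]
}}

```text
clock: 9.52
eef_pos: [0.5695, -0.0927, 0.2008]
orientation: [[0.34, 0.94, 0.003], [0.94, -0.34, -0.001], [0.0, 0.003, -1.0]]
wrist_force: [0.2, 0.1, -0.6]
finger_gap: 0.403
grasp_force: 0.0
```

```bash
python3 chk.py
python3 - <<'E'
from h import *
p,d=env.snapshot("scene");save("scene2.png",cv2.resize(p[190:350,140:520],(800,337)))
E
```

```text
9.57 ring top z 0.0983 ring turn 0.742 tcp turn 0.745 [ 0.5687 -0.0926  0.1992] F [ 0.1 -0.2 -0.4] gap 0.394
```

View pics/scene2.png

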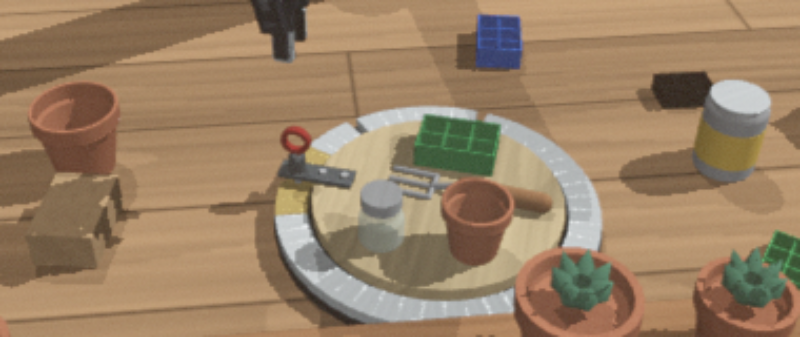

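The picture shows the ring (crop 295,140) down over the brass notch. Everything is standing on the disc, the bench things haven't moved, and the gripper is clear.

```bash
python3 -c "
from rig import env
print(env.hand_in())"
```

```text
the job is handed in; nothing more can be done
None
```

I turned the turntable one notch anticlockwise (about 0.75 rad) and the ring is fully down in the brass notch. Everything on the disc is still standing, the bench things look unmoved, and the job is handed in; no verdict came back.

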